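Start the tube heater at its guarded switch

TASK

Switch the tube heater on at the switch box that has the hinged clear guard: with the fingertips together, lift the guard well up by its front lip with the back of the fingers, and while it is up flip the toggle beneath fully over, away from the lip and towards the hinge. Then draw back and let the guard drop shut over it. Nothing needs grasping; leave the unguarded toggle on the other box and the things standing around where they are.

Things in the scene. Friction and masses are not known exactly. Their poses are not given: they have to be found in the camera images.
- switch_box: The guarded one: grey metal switch box, 130 (x) x 110 (y) x 60 high, fixed to the bench. Origin: centre of its underside, on the bench; its x axis points across the box away from its front, z up. Its top face is 60 mm above the bench. Toggle in the middle of its top, the guard over it. The two boxes stand left and right, either way round, each turned up to 0.35 rad.
- guard (a joint): Guard angle, rad: 0 = shut (top level), up to 1.3 as its front lip swings up and back about the hinge. Moves freely and falls shut by its own weight (about 60 g) from any angle; it does not stay open.
- guard_hinge (a point): Middle of the guard's hinge pin, which runs along the box's y axis 25 mm behind the box's middle (box x = +25), 104 mm above the bench, between two steel brackets (14 x 5, 50 tall, 37 to either side). The guard is a clear hood 64 wide, 3 thick: top 113 above the bench, front sloping down to the lip, a cheek 20 deep along each side (58 between them); open below the lip.
- guard_lip (a point): Middle of the guard's front lip (moves with the guard, 49 mm from the hinge pin): a round aluminium bar 6 mm thick, 64 wide along the box's y axis. Shut, its centre is at box x = -24, 100 mm above the bench, its underside 37 mm above the box's top face.
- toggle (a joint): Angle of the toggle under the guard, rad: 0 = off, leaning 0.28 rad towards the lip (box -x); 0.56 = fully on, leaning 0.28 rad towards the hinge (box +x). Stays where it is left; needs about 1.2 N at its tip.
- toggle_tip (a point): Centre of the ball (12 mm diameter) at the end of the guarded toggle, a steel bat 8 mm thick that pivots in the middle of the box's top, 66 mm above the bench; this point is 36 mm from the pivot: off, at box x = -10; on, at box x = +10; both about 100 mm above the bench.
- plain_box: The other, without a guard (leave it alone): grey metal switch box, 130 (x) x 110 (y) x 60 high, fixed to the bench. Origin: centre of its underside, on the bench; its x axis points across the box away from its front, z up. Its top face is 60 mm above the bench.
- plain_toggle_tip (a point): Tip of the same kind of toggle on the other box, unguarded, in either position; not to be moved.
- specimen_jar: Loose specimen jar with a white lid, 52 diameter, 70 tall, between the boxes and a little farther back; origin at the centre of its underside. Not to be disturbed.
- tube_rack: Loose white tube rack with capped tubes, 90 (x) x 160 (y) x 70 tall, to the right of the boxes; origin at the centre of its underside. Not to be disturbed.
- reagent_bottle: Loose bottle, 60 diameter, 150 tall, to the left of the boxes; origin at the centre of its underside. Not to be disturbed.
Things that resemble listed ones, but are neither listed nor needed, are in the scene too. Leave any black, blue or purple look-alike of the switch_box alone.

How it is judged:
By the outcome, as a careful person would: the job done as asked, in the order asked, and still so for the second after the job is handed in, with the robot touching nothing.
It also fails if it takes over 35 s, if anything falls off the work surface, if the arm or the gripper's body presses on something with over 40 N, if the wrist force passes 120 N, or if a joint passes its speed limit or range.

ROBOT

A 6-joint arm with a two-finger parallel gripper is mounted at the origin on the work surface. World frame = base frame: x ahead of the robot, y to its left, z up, the work surface at z = 0. Lengths are in m, angles in rad, forces in N, time in s.
With the tool pointing down it reaches from about 0.425 to 0.95 m from the base axis. Payload 14.7 kg.
Tool frame: the origin (TCP) lies at the very end of the fingers, on their centre line; the grasp point (between the pads) lies 19 mm behind it (robot.pinch_z is the distance from the TCP to the grasp point, in m); z points along the fingers, y is the line along which they close (so a half turn about z gives the same grasp; the last joint's range is limited). The gripper opens to 85 mm and grips with 20 to 120 N. Pads are 22 mm wide; open, the fingers measure 114 mm over their backs; the gripper's body (76 mm by 85 mm) begins 54 mm behind the grasp point. The pads swing forward as they close: fully open they stand 13 mm farther back than shut.
Start: joints at [1.194, 0.48, 1.596, -0, 1.065, -0.047], TCP at [0.21, 0.615, 0.231] pointing down, gripper open.
Joint ranges: [-2.75, 2.75], [-0.82, 2.05], [0.23, 2.67], [-1.56, 4.7], [0.09, 2.69], [-2.92, 2.92]. Speed limits (rad/s): [1.89, 1.89, 2.39, 3.01, 3.01, 3.01].

INTERFACE

Orientations are given as [roll, pitch, yaw] about the fixed x, y, z axes, in that order (R = Rz(yaw) Ry(pitch) Rx(roll)).
In Python, from workcell import robot, eyes gives the robot as it stands.
- The arm moves only by the tool move_arm, never from a script. Its argument "targets" is text: rows parted by semicolons, each of 5 numbers parted by spaces: the shift along the world's x, y, z normalised to -1 to 1, where 1 is 300 mm, then the turn about the world's z normalised to -1 to 1, where 1 is 120 degrees, then the finger opening in mm, from 0 to 85.4. A call has 1 to 20 rows; each row shifts and turns the commanded pose from where the row before left it; what a row does not reach is not made up. A row lasts 1/8 s, in which the tool goes at most 62.5 mm and 10.7 degrees, less where a joint would pass 70% of its speed; a pose out of reach is approached as far as the arm can. A call with a number of a shift or a turn outside -1 to 1 is refused whole. A call with a gripper value outside its range is refused whole. The fingers move at their own pace and stop on an object; the grip force is fixed at half the most. Time passes only in rows, so rows that do not move let the fingers close. It gives the time, the measured TCP pose, the force, the opening and the grip force at its end, in the units of the state.
- robot.read_state(): the state, without advancing time (a new reading comes with each control period).
- eyes.read_camera(name): name is "scene" or "top" or "wrist"; returns the picture (400x640x3 uint8, red, green, blue); there is no depth.
- eyes.get_calibration(name): a dict with "intrinsics" (3x3 intrinsics, pixels), "xyz" and "orientation" of the camera in the world. Camera axes: x right, y up, looking along -z (the intrinsics and any distortion apply to the point x, -y, -z); pixel columns grow to the right and rows downward; lengths in m; the calibration is good to about 2 mm. A picture is of the moment at which its call begins: read the wrist's pose just before it. get_calibration takes no time and is no camera call; for the wrist camera it gives the pose at the moment of the call.
- robot.finish_job(): hands the job in; it is judged then, once.
Trained networks look in the newest picture that a camera, given by its name, has taken for a name from the list of things; names that differ only in an ending like _2 or _b are one class to them, and where a whole thing is asked for, a point or a joint stands for the part that bears it (a point fixed in the world has none). Each returns a list of dicts, best first, with "p" (0 to 1); they miss things now and then, are a little off and sometimes report something else, mostly with a low value. They report only what shows in the picture. A call takes as long as a camera call. They do not tell look-alikes from the thing itself.
- eyes.spot_in(camera, target): "position" ([column, row] in pixels, amid what is visible of it).
- eyes.masks_of(camera, target): "pixels" (400x640 bool, what is visible of it) and "position" ([column, row] in pixels, amid what is visible of it).
- eyes.mark_of(camera, target): "position" ([column, row] in pixels: a listed point, or the origin of a listed thing).
The state is a dict: "time": time; "joint_positions": joint angles; "qd": joint speeds; "effort": joint torques, N m; "position": TCP position; "tool_rot": TCP orientation; "force": force on the tool from outside, world axes, zero at the start; "moment": the same for the moment, N m; "gripper_width": finger opening in m; "gripper_force": force on a finger pad.
Only numpy, scipy, OpenCV 4.12 (cv2) and the standard library are available. Lean on these libraries where they do the work, as an engineer would, in place of code of your own. Each camera call takes 0.05 s, during which the arm holds its last target. There are 200 camera calls.

## Working session

There is one attempt and no reset: what is moved stays moved. The work goes in short steps, Python scripts to look and compute and a tool call to move; the robot and the scene stay as the last step left them, time stands still between calls to the robot, and variables do not carry over. Pictures are saved under pics/ and viewed, at most 13 in all, crops included, and the job is handed in when it is done.

Besides the shell and the picture viewer there is one more tool, called after ">>>" in YAML: its name, and indented under it one key for each argument. move_arm: Moves the arm, as the interface text tells. Scaled input: -1 to 1 covers 300 mm each way for a shift and 120 degrees each way for a turn. Its arguments: {"type":"object","properties":{"targets":{"type":"string"}},"required":["targets"]}

```bash
mkdir -p pics; ls
cat > h.py <<'E'
from workcell import robot, eyes
import numpy as np, cv2
from scipy.spatial.transform import Rotation as R
def cal(n):
    c=eyes.get_calibration(n);return np.array(c["intrinsics"]),np.array(c["xyz"]),c["orientation"],c
def rot(o):
    o=np.array(o);return o if o.shape==(3,3) else R.from_euler('xyz',o).as_matrix()
def ray(n,px):
    K,t,o,c=cal(n);d=np.linalg.inv(K)@[px[0],px[1],1];return t,rot(o)@[d[0],-d[1],-d[2]]
def onz(n,px,z):
    t,d=ray(n,px);return t+d*(z-t[2])/d[2]
def proj(n,P):
    K,t,o,c=cal(n);q=(np.atleast_2d(P)-t)@rot(o);q=q*[1,-1,-1];u=q@K.T;return u[:,:2]/u[:,2:]
E
python3 - <<'E'
from h import *
for n in ["scene","top"]:
    im=eyes.read_camera(n);cv2.imwrite(f"pics/{n}0.png",im[:,:,::-1]);print(eyes.get_calibration(n))
    for t,z in [("switch_box",0),("guard_hinge",.104),("guard_lip",.1),("toggle_tip",.1),("plain_box",0),("plain_toggle_tip",.1),("specimen_jar",0),("tube_rack",0),("reagent_bottle",0)]:
        for d in eyes.mark_of(n,t): print(n,t,round(d["p"],2),np.round(d["position"],1),np.round(onz(n,d["position"],z),3))
print(robot.read_state())
E
```

```text
pics
{'intrinsics': array([[517.30993639,   0.        , 317.83754222],
       [  0.        , 517.30993639, 191.96762694],
       [  0.        ,   0.        ,   1.        ]]), 'xyz': array([1.71335745, 0.26984623, 1.26876832]), 'orientation': array([0.78372072, 0.00888647, 1.81683183])}
scene switch_box 0.86 [228.1 239.8] [ 0.765 -0.274  0.   ]
scene switch_box 0.69 [309.  160.5] [ 0.338 -0.121  0.   ]
scene switch_box 0.56 [289.7 212.3] [ 0.605 -0.117  0.   ]
scene switch_box 0.4 [375.5 225.7] [0.596 0.171 0.   ]
scene guard_hinge 0.87 [220.3 225. ] [ 0.794 -0.273  0.104]
scene guard_hinge 0.7 [304.9 143.4] [ 0.367 -0.126  0.104]
scene guard_hinge 0.69 [371.3 167. ] [0.434 0.122 0.104]
scene guard_hinge 0.63 [285.9 194.5] [ 0.625 -0.118  0.104]
scene guard_lip 0.86 [229.4 215.6] [ 0.749 -0.262  0.1  ]
scene guard_lip 0.74 [285.4 182.7] [ 0.57  -0.137  0.1  ]
scene guard_lip 0.74 [310.  137.5] [ 0.327 -0.118  0.1  ]
scene guard_lip 0.48 [368.  157.1] [0.383 0.102 0.1  ]
scene plain_box 0.61 [376.9 223.5] [0.585 0.173 0.   ]
scene plain_toggle_tip 0.45 [380.3 202.7] [0.586 0.177 0.1  ]
[... 1341 characters left out ...]
.637 0.44  0.   ]
{'time': 1.0, 'joint_positions': array([ 1.19442408e+00,  4.80154120e-01,  1.59626816e+00,  5.62659099e-06,
        1.06510703e+00, -4.65939673e-02]), 'qd': array([ 0.00034079,  0.00108546, -0.00154347,  0.00042204, -0.00067   ,
       -0.0009372 ]), 'effort': array([ 2.28825083e-03, -9.50475883e+01, -4.30676222e+01,  1.30861195e-04,
        2.26995485e-04,  4.20177173e-06]), 'position': array([0.21047188, 0.61499692, 0.23133823]), 'tool_rot': array([ 3.14152914e+00, -1.96661421e-06,  2.81181165e+00]), 'force': array([-0.33056031, -0.10002064, -0.31783601]), 'moment': array([-0.01428918, -0.03608853, -0.02728591]), 'gripper_force': 0.0, 'gripper_width': 0.08560875406596982}
```

View pics/scene0.png

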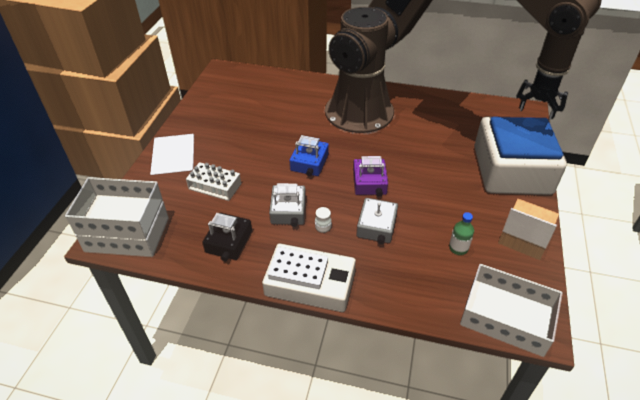

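View pics/top0.png

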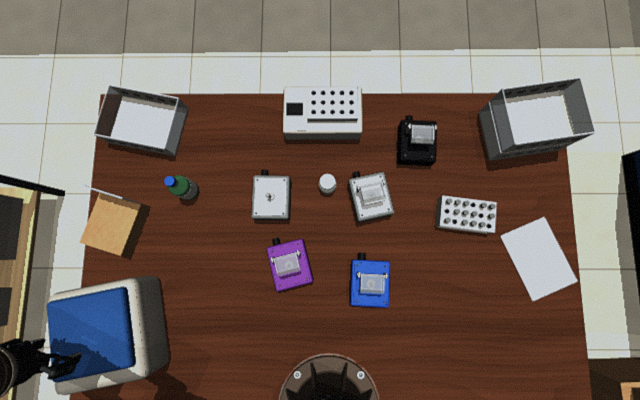

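Candidates with a guard: blue (scene 309,157), purple (370,175), black (228,234) and grey (288,204; top 370,197). The grey guarded one matches the description. The grey one without a guard (378,218) is plain_box. I'll confirm this in a crop while measuring its yaw.

Run:
```python
from h import *
im=cv2.imread("pics/top0.png");c=cv2.resize(im[150:240,310:430],None,fx=5,fy=5,interpolation=cv2.INTER_CUBIC)
s=cv2.imread("pics/scene0.png");s=cv2.resize(s[165:235,245:340],None,fx=3,fy=3,interpolation=cv2.INTER_CUBIC)
# template corners of box top fit by edges: use mask
eyes.read_camera("top")
g=None
for m in eyes.masks_of("top","switch_box"):
    p=m["position"]; print(m["p"],p)
    if abs(p[0]-370)<10 and abs(p[1]-197)<12:
        ys,xs=np.nonzero(m["pixels"]);r=np.array([onz("top",q,.06)[:2] for q in zip(xs,ys)],np.float32)
        b=cv2.minAreaRect(r);print(b,len(xs)); g=cv2.boxPoints(b); print(g)
h=np.array([.627,-.117,.104])
def fit(cx,cy,a):
    u=np.array([np.cos(a),np.sin(a)]);v=np.array([-u[1],u[0]]);B=np.array([cx,cy])
    P=[np.r_[B+sx*.065*u+sy*.055*v,.06] for sx,sy in((-1,-1),(-1,1),(1,1),(1,-1))]+[np.r_[B+.025*u,.104],np.r_[B-.024*u,.1]]
    return proj("top",P)
print(fit(.604,-.124,.3))
q=((fit(.604,-.124,.3)-[310,150]+.5)*5).astype(int)
cv2.polylines(c,[q[:4]],1,(0,0,255),1)
for k in q[4:]:cv2.circle(c,tuple(map(int,k)),4,(0,255,0),1)
cv2.imwrite("pics/crop.png",c)
print(cal("wrist")[1:3], robot.read_state()["position"])
```

```text
0.8 [286.2, 263.7]
0.67 [368.8, 194.8]
((0.6055261492729187, -0.12107972800731659), (0.14555516839027405, 0.11464984714984894), 11.394238471984863) 1696
[[ 0.5228579  -0.07926247]
 [ 0.545508   -0.19165269]
 [ 0.6881944  -0.16289699]
 [ 0.6655443  -0.05050677]]
0.65 [370.4, 283.1]
0.64 [416.7, 143.7]
[[395.65457446 209.6196149 ]
 [359.72194278 220.68595653]
 [346.23960974 178.83730996]
 [381.58302229 168.11678341]
 [369.71495052 183.14751199]
 [374.96649265 199.71661098]]
(array([0.14338466, 0.63847099, 0.37306132]), array([-2.83166752e-01,  6.75256817e-04,  1.24095989e+00])) [0.21046678 0.61497486 0.23129591]
```

View pics/crop.png

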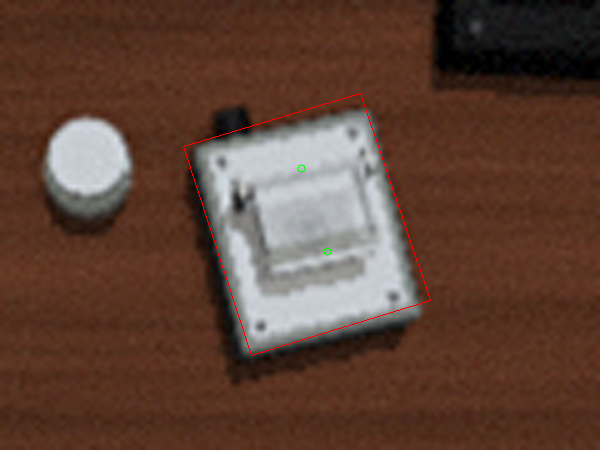

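The crop confirms it: grey box with clear guard, jar to its left, the box's black plug at the rear, and the lip towards the robot. Yaw is about 0.24. Now closing the fingers and going above its front.

>>> move_arm:
  targets: "0.105 -0.12 0 0.016 0;0.105 -0.12 0 0.016 0;0.105 -0.12 0 0.016 0;0.105 -0.12 0 0.016 0;0.105 -0.12 0 0.016 0;0.105 -0.12 0 0.016 0;0.043 -0.162 0 0.016 0;0.043 -0.162 0 0.016 0;0.043 -0.162 0 0.016 0;0.043 -0.162 0 0.016 0;0.043 -0.162 0 0.016 0;0.043 -0.162 0 0.016 0;0.043 -0.162 0 0.016 0;0.043 -0.162 0 0.016 0;0.043 -0.162 0 0.016 0;0.043 -0.162 0 0.016 0;0.043 -0.162 0 0.016 0;0 0 0 0 0"

```text
time: 3.35
position: [0.5422, -0.1388, 0.2313]
tool_rot: [-3.141, 0.001, -2.904]
force: [-0.8, 0.5, 0.2]
gripper_width: -0.0001
gripper_force: 0.0
```

Run:
```python
from h import *
s=robot.read_state();print(s["time"],s["position"],s["tool_rot"],s["force"],s["gripper_width"],s["joint_positions"])
im=eyes.read_camera("wrist");cv2.imwrite("pics/w1.png",im[:,:,::-1])
for t,z in [("switch_box",0),("guard_hinge",.104),("guard_lip",.1),("toggle_tip",.1)]:
    for d in eyes.mark_of("wrist",t): print(t,round(d["p"],2),np.round(d["position"],1),np.round(onz("wrist",d["position"],z),4))
```

```text
3.35 [ 0.54215941 -0.13876669  0.23125214] [-3.14072698e+00  6.02276150e-04 -2.90446832e+00] [-0.75189055  0.54118354  0.20440523] -9.739985009672788e-05 [-3.04454356e-01  3.53918709e-01  1.80690572e+00 -5.19429461e-04
  9.79805949e-01 -2.11208554e+00]
switch_box 0.93 [182.6 311.7] [ 0.7638 -0.2644  0.    ]
switch_box 0.82 [584.5  94.5] [0.4003 0.1144 0.    ]
switch_box 0.67 [321.8 212.7] [ 0.5931 -0.1236  0.    ]
guard_hinge 0.62 [417.7 273.4] [ 0.5942 -0.0351  0.104 ]
guard_lip 0.61 [326.  225.9] [ 0.5715 -0.1238  0.1   ]
```

View pics/w1.png

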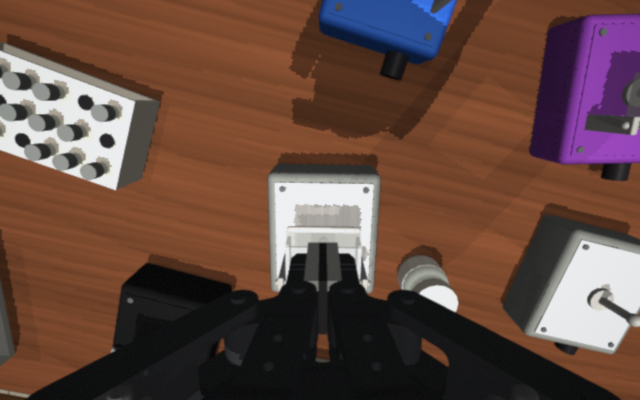

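The wrist view shows the box square to the gripper. Its front edge is at row ~175 (columns 271–379), the lip bar runs from (289,228) to (360,227), and the fingertips are at about (324,243).

Run:
```python
from h import *
im=cv2.imread("pics/w1.png")
for p,z in [((271,174),.06),((379,173),.06),((282,189),.06),((367,188),.06),((289,228),.103),((360,227),.103)]: print(p,np.round(onz("wrist",p,z),4))
def geo(cx,cy,a):
    u=np.array([np.cos(a),np.sin(a)]);v=np.array([-u[1],u[0]]);B=np.array([cx,cy])
    f=lambda x,y,z:np.r_[B+x*u+y*v,z]
    return [f(-.065,-.055,.06),f(-.065,.055,.06),f(.065,.055,.06),f(.065,-.055,.06)],[f(-.024,-.032,.1),f(-.024,.032,.1)]
for nm,n in[("w1","wrist"),("top0","top")]:
    im=cv2.imread(f"pics/{nm}.png");x0,y0,w,h=(240,150,170,160) if n=="wrist" else (320,160,100,75)
    c=cv2.resize(im[y0:y0+h,x0:x0+w],None,fx=400/w,fy=400/w,interpolation=cv2.INTER_CUBIC)
    for g in geo(.597,-.122,.237):
        q=((proj(n,g)-[x0,y0]+.5)*400/w).astype(int);cv2.polylines(c,[q],len(q)>2,(0,0,255),1)
    c=cv2.copyMakeBorder(c,0,400-c.shape[0],0,0,cv2.BORDER_CONSTANT);o=c if n=="wrist" else np.hstack([o,c])
cv2.imwrite("pics/c2.png",o)
```

```text
(271, 174) [ 0.5478 -0.1826  0.06  ]
(379, 173) [ 0.5226 -0.0839  0.06  ]
(282, 189) [ 0.5597 -0.1695  0.06  ]
(367, 188) [ 0.5393 -0.0909  0.06  ]
(289, 228) [ 0.5799 -0.1541  0.103 ]
(360, 227) [ 0.5645 -0.0955  0.103 ]
```

View pics/c2.png

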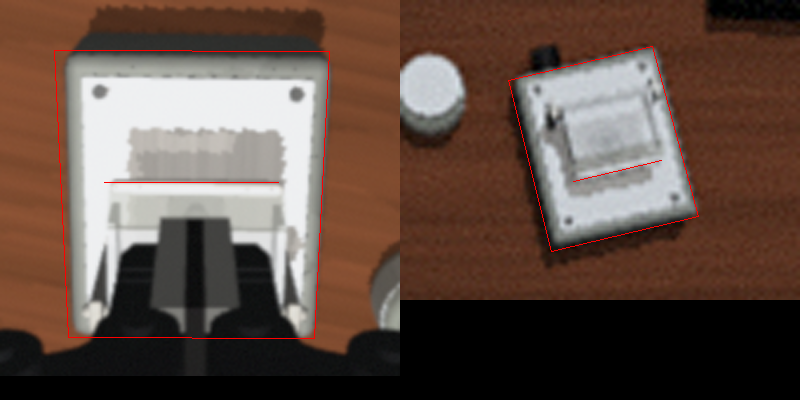

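>>> move_arm:
  targets: "0.0127 0.022 -0.13 0 0;0 0 -0.13 0 0;0 0 -0.13 0 0;0 0 -0.13 0 0;0 0 -0.028 0 0;0 0 0 0 0"

```text
time: 4.35
position: [0.5453, -0.1285, 0.0673]
tool_rot: [3.141, -0.0, -2.901]
force: [-0.1, -0.2, 0.6]
gripper_width: -0.0
gripper_force: 0.0
```

```bash
cat > st.py <<'E'
from h import *
s=robot.read_state();B=np.array([.5965,-.120]);a=.237;u=np.array([np.cos(a),np.sin(a)]);v=np.array([-u[1],u[0]])
d=s["position"][:2]-B;f=s["force"][:2];print("t",s["time"],"bx,by,z mm",np.round([d@u*1e3,d@v*1e3,s["position"][2]*1e3],1),"Fu,Fv,Fz",np.round([f@u,f@v,s["force"][2]],1))
E
python3 st.py
```

```text
t 4.35 bx,by,z mm [-51.8   3.7  67.3] Fu,Fv,Fz [-0.1 -0.1  0.6]
```

>>> move_arm:
  targets: "0.02 -0.0015 0 0 0;0.019 -0.0015 0 0 0;0.0049 0.0012 0 0 0;0 0 0 0 0"

```text
time: 4.85
position: [0.5586, -0.1296, 0.0672]
tool_rot: [-3.141, 0.0, -2.902]
force: [0.6, 1.4, -0.3]
gripper_width: -0.0001
gripper_force: 0.0
```

```bash
python3 st.py
python3 - <<'E'
from h import *
im=eyes.read_camera("scene")
c=cv2.resize(im[150:250,220:350,::-1],None,fx=5,fy=5,interpolation=cv2.INTER_CUBIC);cv2.imwrite("pics/s2.png",c)
E
```

```text
t 4.85 bx,by,z mm [-39.1  -0.4  67.2] Fu,Fv,Fz [ 0.9  1.2 -0.3]
```

View pics/s2.png

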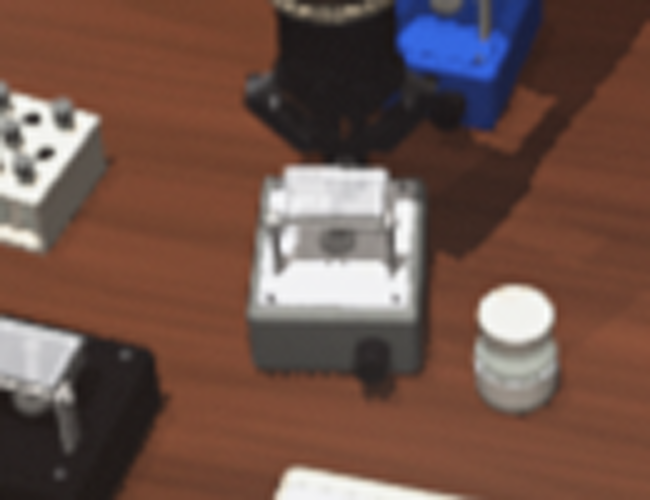

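The fingers stand right in front of the lip (crop ~340,165), and the jar is clear. Pressing gently now.

>>> move_arm:
  targets: "0.0049 0.0012 0 0 0;0 0 0 0 0"

```text
time: 5.15
position: [0.5599, -0.1292, 0.0669]
tool_rot: [-3.142, -0.0, -2.902]
force: [-0.1, -0.4, 0.6]
gripper_width: 0.0001
gripper_force: 0.0
```

```bash
python3 st.py
```

```text
t 5.15 bx,by,z mm [-37.8  -0.3  66.9] Fu,Fv,Fz [-0.2 -0.4  0.6]
```

>>> move_arm:
  targets: "0.0049 0.0012 0 0 0;0 0 0 0 0"

```text
time: 5.4
position: [0.5614, -0.1288, 0.0669]
tool_rot: [-3.142, 0.0, -2.902]
force: [-0.4, -0.2, -0.6]
gripper_width: -0.0003
gripper_force: 0.0
```

```bash
python3 st.py
```

```text
t 5.4 bx,by,z mm [-36.2  -0.4  66.9] Fu,Fv,Fz [-0.4 -0.1 -0.6]
```

>>> move_arm:
  targets: "0.0049 0.0012 0 0 0;0 0 0 0 0"

```text
time: 5.65
position: [0.5623, -0.1285, 0.0668]
tool_rot: [3.141, -0.001, -2.902]
force: [-4.2, -2.2, 0.8]
gripper_width: -0.0
gripper_force: 2.0
```

```bash
python3 st.py
```

```text
t 5.65 bx,by,z mm [-35.2  -0.2  66.8] Fu,Fv,Fz [-4.6 -1.1  0.8]
```

>>> move_arm:
  targets: "0.0049 0.0012 0 0 0;0 0 0 0 0"

```text
time: 5.9
position: [0.5625, -0.1283, 0.0666]
tool_rot: [3.141, -0.003, -2.902]
force: [-11.6, -5.7, 4.5]
gripper_width: 0.0003
gripper_force: 6.2
```

```bash
python3 st.py
```

```text
t 5.9 bx,by,z mm [-35.   -0.1  66.6] Fu,Fv,Fz [-12.6  -2.8   4.5]
```

>>> move_arm:
  targets: "0 0 0.01 0 0;0 0 0.01 0 0;0 0 0 0 0"

```text
time: 6.28
position: [0.5623, -0.1283, 0.0725]
tool_rot: [3.14, -0.003, -2.902]
force: [-10.9, -6.4, 0.6]
gripper_width: -0.0002
gripper_force: 5.9
```

```bash
python3 st.py
```

```text
t 6.275 bx,by,z mm [-35.2   0.   72.5] Fu,Fv,Fz [-12.1  -3.6   0.6]
```

>>> move_arm:
  targets: "0 0 0.015 0 0;0 0 0.015 0 0;0 0 0 0 0"

```text
time: 6.65
position: [0.5633, -0.1282, 0.0819]
tool_rot: [3.141, -0.001, -2.902]
force: [-6.4, -3.5, 1.1]
gripper_width: 0.0
gripper_force: 3.5
```

```bash
python3 st.py;python3 - <<'E'
from h import *
im=eyes.read_camera("scene")
a=cv2.resize(im[150:250,240:340,::-1],None,fx=4,fy=4,interpolation=cv2.INTER_CUBIC)
im=eyes.read_camera("wrist");cv2.imwrite("pics/w3.png",im[:,:,::-1])
b=cv2.resize(im[150:350,220:420,::-1],None,fx=2,fy=2,interpolation=cv2.INTER_CUBIC)
cv2.imwrite("pics/s3.png",np.hstack([a,b]))
E
```

```text
t 6.65 bx,by,z mm [-34.2  -0.2  81.9] Fu,Fv,Fz [-7.1 -1.8  1.1]
```

View pics/s3.png

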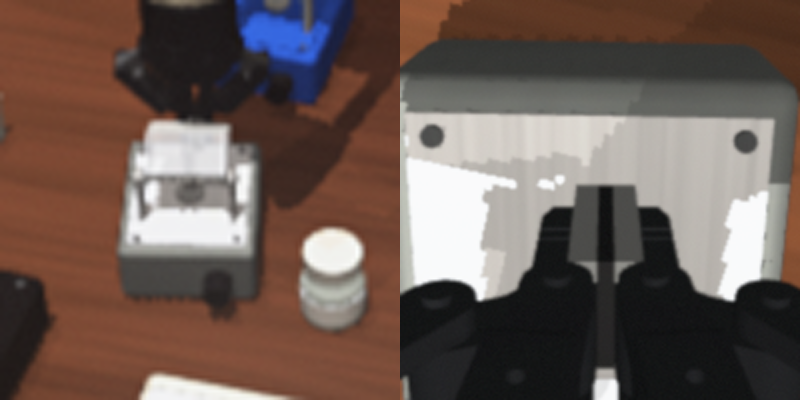

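The guard is rising with the fingers (left: front edge lifted; the force stays light). Next I'll follow the lip's arc.

>>> move_arm:
  targets: "0.0036 0.0009 0.0133 0 0;0.0045 0.0011 0.0133 0 0;0.0062 0.0015 0.0133 0 0;0.0078 0.0019 0.0133 0 0"

```text
time: 7.25
position: [0.5692, -0.1267, 0.0978]
tool_rot: [3.141, -0.003, -2.902]
force: [-12.2, -6.5, 7.0]
gripper_width: -0.0
gripper_force: 6.6
```

```bash
python3 st.py
```

```text
t 7.25 bx,by,z mm [-28.1  -0.1  97.8] Fu,Fv,Fz [-13.4  -3.4   7. ]
```

>>> move_arm:
  targets: "0.0065 0.0016 0.004 0 0;0.0049 0.0012 0 0 0;0 0 0 0 0"

```text
time: 7.62
position: [0.5702, -0.1263, 0.0988]
tool_rot: [3.14, -0.007, -2.901]
force: [-27.5, -14.2, 17.8]
gripper_width: -0.0002
gripper_force: 14.9
```

```bash
python3 st.py
```

```text
t 7.625 bx,by,z mm [-27.1   0.1  98.8] Fu,Fv,Fz [-30.1  -7.4  17.8]
```

>>> move_arm:
  targets: "-0.0032 -0.0008 0.005 0 0;0 0 0.0067 0 0;0.0016 0.0004 0.0033 0 0"

```text
time: 8.0
position: [0.5729, -0.126, 0.1037]
tool_rot: [3.141, -0.001, -2.902]
force: [-7.0, -3.3, 6.3]
gripper_width: 0.0002
gripper_force: 3.9
```

```bash
python3 st.py
```

```text
t 8.0 bx,by,z mm [-24.3  -0.3 103.7] Fu,Fv,Fz [-7.6 -1.6  6.3]
```

The lip sticks to the fingers with no slip, so it needs a lower grip on them. I'll back off, let the guard fall, and restart with the tips just above the box top.

>>> move_arm:
  targets: "-0.055 -0.0135 0 0 0;0 0 0 0 0;0 0 -0.07 0 0;0 0 -0.069 0 0;0 0 0 0 0"

```text
time: 8.62
position: [0.5573, -0.1298, 0.0611]
tool_rot: [3.141, -0.0, -2.902]
force: [0.3, -0.5, 0.1]
gripper_width: -0.0003
gripper_force: 0.0
```

```bash
python3 st.py
```

```text
t 8.625 bx,by,z mm [-40.4  -0.3  61.1] Fu,Fv,Fz [ 0.2 -0.6  0.1]
```

>>> move_arm:
  targets: "0.011 0.0027 0 0 0;0.0105 0.0026 0 0 0;0 0 0 0 0"

```text
time: 9.0
position: [0.5614, -0.128, 0.0615]
tool_rot: [3.14, -0.004, -2.902]
force: [-13.3, -9.1, 2.6]
gripper_width: 0.0003
gripper_force: 0.0
```

```bash
python3 st.py
```

```text
t 9.0 bx,by,z mm [-36.    0.5  61.5] Fu,Fv,Fz [-15.   -5.7   2.6]
```

>>> move_arm:
  targets: "0 0 0.0167 0 0;0 0 0.0167 0 0;0.0006 0.0002 0.0167 0 0;0.0045 0.0011 0.0167 0 0;0.0065 0.0016 0.0167 0 0;0.0091 0.0022 0.0167 0 0"

```text
time: 9.75
position: [0.5674, -0.1266, 0.0918]
tool_rot: [3.14, -0.005, -2.901]
force: [-18.9, -4.9, 7.5]
gripper_width: 0.0001
gripper_force: 9.5
```

```bash
python3 st.py
```

```text
t 9.75 bx,by,z mm [-29.9   0.4  91.8] Fu,Fv,Fz [-19.5  -0.3   7.5]
```

The lip slid down to the pad and sticks there. I'll try swaying the fingers sideways along the bar while pushing, so that it slides freely up the fingers.

>>> move_arm:
  targets: "0 0 0.0133 0 0;0.0096 -0.0182 0 0 0;-0.0029 0.0405 0 0 0;0.0159 -0.0373 0 0 0"

```text
time: 10.25
position: [0.5728, -0.1302, 0.0956]
tool_rot: [3.138, -0.007, -2.901]
force: [-34.6, -5.8, 26.2]
gripper_width: 0.0002
gripper_force: 3.1
```

```bash
python3 st.py
```

```text
t 10.25 bx,by,z mm [-25.5  -4.3  95.6] Fu,Fv,Fz [-35.    2.5  26.2]
```

>>> move_arm:
  targets: "-0.0078 0.0324 0 0 0;0.0078 -0.0324 0.002 0 0;-0.0078 0.0324 0.002 0 0"

```text
time: 10.62
position: [0.5738, -0.123, 0.0973]
tool_rot: [-3.141, -0.001, -2.903]
force: [-7.3, -2.3, 5.2]
gripper_width: 0.0
gripper_force: 0.3
```

```bash
python3 st.py
```

```text
t 10.625 bx,by,z mm [-22.8   2.4  97.3] Fu,Fv,Fz [-7.7 -0.5  5.2]
```

>>> move_arm:
  targets: "0.0127 -0.0312 0 0 0;-0.0029 0.0336 0 0 0;0.0127 -0.0312 0 0 0;-0.0029 0.0336 0 0 0"

```text
time: 11.12
position: [0.5811, -0.1209, 0.0972]
tool_rot: [-3.141, 0.001, -2.903]
force: [-0.7, -0.5, 0.6]
gripper_width: -0.0002
gripper_force: 0.1
```

```bash
python3 st.py
```

```text
t 11.125 bx,by,z mm [-15.2   2.8  97.2] Fu,Fv,Fz [-0.8 -0.3  0.6]
```

>>> move_arm:
  targets: "0.0087 -0.0075 0 0 0;0.0065 0.0016 0 0 0;0.0065 0.0016 0 0 0;0 0 0 0 0"

```text
time: 11.62
position: [0.5871, -0.1214, 0.0971]
tool_rot: [-3.141, 0.0, -2.902]
force: [-1.0, 0.1, 0.5]
gripper_width: -0.0001
gripper_force: 0.1
```

```bash
python3 st.py;python3 - <<'E'
from h import *
im=eyes.read_camera("scene")
a=cv2.resize(im[150:250,240:340,::-1],None,fx=4,fy=4,interpolation=cv2.INTER_CUBIC)
im=eyes.read_camera("wrist")
b=cv2.resize(im[200:400,220:420,::-1],None,fx=2,fy=2,interpolation=cv2.INTER_CUBIC)
cv2.imwrite("pics/s4.png",np.hstack([a,b]))
E
```

```text
t 11.625 bx,by,z mm [-9.5  0.8 97.1] Fu,Fv,Fz [-1.   0.3  0.5]
```

View pics/s4.png

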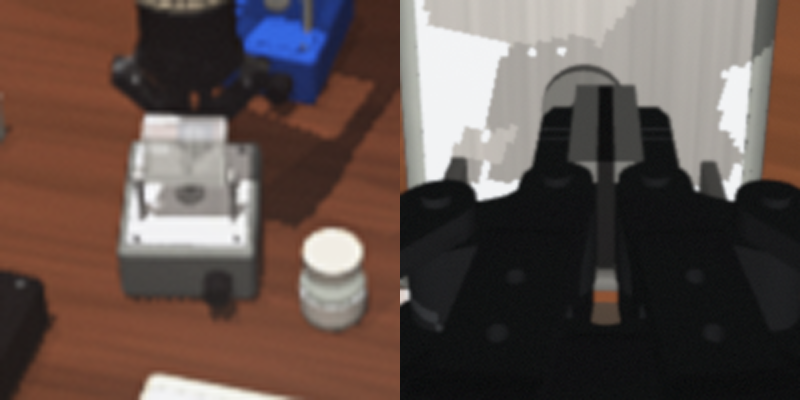

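The guard is well up on the fingers, with the toggle's collar just left of the fingertips (crop 583,85). Pushing on towards the hinge.

>>> move_arm:
  targets: "0.0088 -0.0081 0 0 0;0.0065 0.0016 0 0 0;0.0065 0.0016 0 0 0;0 0 0 0 0"

```text
time: 12.22
position: [0.5918, -0.1228, 0.0965]
tool_rot: [3.14, -0.003, -2.902]
force: [-10.5, -1.5, 1.5]
gripper_width: -0.0003
gripper_force: 0.1
```

```bash
python3 st.py
```

```text
t 12.225 bx,by,z mm [-5.2 -1.6 96.5] Fu,Fv,Fz [-10.6   1.    1.5]
```

>>> move_arm:
  targets: "0.0049 0.0012 0 0 0;0 0 0 0 0"

```text
time: 12.48
position: [0.5921, -0.1223, 0.0961]
tool_rot: [3.14, -0.005, -2.902]
force: [-13.2, -3.0, -3.6]
gripper_width: -0.0001
gripper_force: 0.1
```

```bash
python3 st.py
```

```text
t 12.475 bx,by,z mm [-4.8 -1.2 96.1] Fu,Fv,Fz [-13.5   0.2  -3.6]
```

Run:
```python
from h import *
for i in range(3):
    s=robot.read_state();a=.237;u=np.array([np.cos(a),np.sin(a)]);v=np.array([-u[1],u[0]])
    print(s["force"][:2]@u,s["moment"][:2]@v,s["moment"])
    im=eyes.read_camera("scene")
    print([(round(d["p"],2),d["position"]) for d in eyes.mark_of("scene","toggle_tip")])
cv2.imwrite("pics/s5.png",cv2.resize(im[160:220,250:325,::-1],None,fx=8,fy=8,interpolation=cv2.INTER_CUBIC))
B=np.array([.5965,-.12])+.003*0*u
for x in(-.01,.01): print(proj("scene",np.r_[B+x*u,.1006]))
```

```text
-13.548054796261543 1.6869958348070366 [-0.32596881  1.65677472 -0.22513768]
[]
-12.345140567222934 1.5464823892606052 [-0.23756202  1.53357423 -0.31911976]
[(0.19, [378.9, 204.3])]
-12.23817877944417 1.4522175074521122 [-0.21310144  1.44250675 -0.26688739]
[]
[[288.16434958 186.90583125]]
[[287.85432844 191.29686249]]
```

View pics/s5.png

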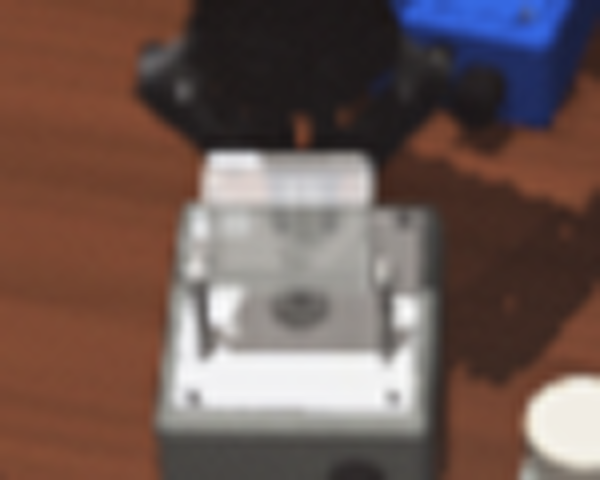

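>>> move_arm:
  targets: "-0.0065 -0.0016 0 0 0;0 0 0.0133 0 0;0.0065 0.0016 0 0 0;0 0 0 0 0"

```text
time: 13.28
position: [0.5918, -0.1225, 0.1009]
tool_rot: [3.14, -0.005, -2.902]
force: [-22.4, -5.9, 8.6]
gripper_width: -0.0002
gripper_force: 0.0
```

```bash
cat >> st.py <<'E'
print("arm mm",1e3*(s["moment"][:2]@v)/-(f@u))
E
python3 st.py
```

```text
t 13.275 bx,by,z mm [ -5.1  -1.4 100.9] Fu,Fv,Fz [-23.1  -0.5   8.6]
arm mm 119.85576115834834
```

It stops at bx≈-5, which agrees with the toggle's end stop (face at +4). Drawing back to let the guard fall, then I'll check.

>>> move_arm:
  targets: "-0.076 -0.0185 0 0 0;-0.13 -0.031 0 0 0;-0.13 -0.031 0.05 0 0;0 0 0.1 0 0;0 0 0 0 0;0 0 0 0 0"

```text
time: 14.02
position: [0.4948, -0.1467, 0.1464]
tool_rot: [-3.141, 0.001, -2.902]
force: [0.0, -0.8, -0.6]
gripper_width: -0.0
gripper_force: 0.0
```

```bash
python3 st.py;python3 - <<'E'
from h import *
w=eyes.read_camera("wrist");P=lambda n:[(round(d["p"],2),np.round(d["position"],1)) for d in eyes.mark_of(n,"toggle_tip")+eyes.mark_of(n,"guard_lip")]
print(P("wrist"));im=eyes.read_camera("scene");print(P("scene"))
B=np.array([.5965,-.12]);a=.237;u=np.array([np.cos(a),np.sin(a)])
B=B+.003*u
pts=[np.r_[B+x*u,.1006] for x in(-.01,.01,-.024)]
print(proj("wrist",pts),proj("scene",pts))
c=proj("wrist",pts)[1].astype(int);y=np.clip(c[1]-50,0,300);x=c[0]-50
A=cv2.resize(w[y:y+100,x:x+100,::-1],(400,400),interpolation=cv2.INTER_CUBIC)
S=cv2.resize(im[160:220,258:318,::-1],(400,400),interpolation=cv2.INTER_CUBIC)
cv2.imwrite("pics/s6.png",np.hstack([A,S]));print(x,y)
E
```

```text
t 14.025 bx,by,z mm [-105.2   -2.1  146.4] Fu,Fv,Fz [-0.2 -0.8 -0.6]
arm mm -67.17203894404277
[]
[(0.62, array([458.6, 247.4])), (0.71, array([230.3, 218.6])), (0.6, array([286.9, 181.8])), (0.53, array([309.7, 139.8])), (0.45, array([368. , 156.4]))]
[[323.746722   364.9514471 ]
 [323.62569539 388.94355833]
 [323.83504038 347.44336122]] [[288.11818161 187.55973828]
 [287.80736788 191.96199541]
 [288.33263319 184.52232087]]
273 300
```

View pics/s6.png

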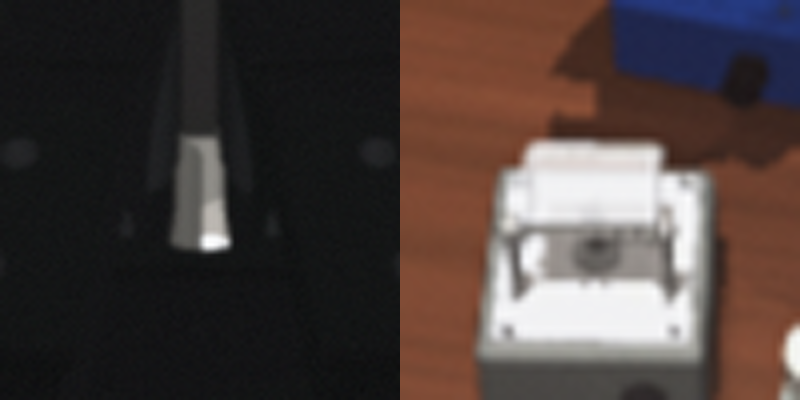

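The guard is shut again. Taking a view from above to see the toggle through it.

>>> move_arm:
  targets: "0 0 0.15 0 0;0.06 0.015 0.15 0 0;0.12 0.03 0 0 0;0.12 0.03 0 0 0;0 0 0 0 0;0 0 0 0 0"

```text
time: 15.08
position: [0.5833, -0.124, 0.2354]
tool_rot: [3.141, -0.001, -2.901]
force: [-0.1, 0.3, 1.3]
gripper_width: 0.0001
gripper_force: 0.0
```

```bash
python3 st.py;python3 - <<'E'
from h import *
w=eyes.read_camera("wrist")
for t in("toggle_tip","guard_lip","guard_hinge"):print(t,[(round(d["p"],2),np.round(d["position"],1)) for d in eyes.mark_of("wrist",t)])
B=np.array([.5965,-.12]);a=.237;u=np.array([np.cos(a),np.sin(a)]);B=B+.002*u
pts=[np.r_[B+x*u,.1006] for x in(-.01,.01,-.024)]
p=proj("wrist",pts);print(p)
c=p[0].astype(int);y=c[1]-60;x=c[0]-60
A=cv2.resize(w[y:y+120,x:x+120,::-1],(600,600),interpolation=cv2.INTER_CUBIC)
for q,k in zip(p,[(0,0,255),(0,255,0),(255,0,0)]):
    q=((q-[x,y]+.5)*5).astype(int);cv2.line(A,(0,int(q[1])),(120,int(q[1])),k,2)
cv2.imwrite("pics/w7.png",A)
E
```

```text
t 15.075 bx,by,z mm [-13.8  -0.7 235.4] Fu,Fv,Fz [0.  0.3 1.3]
arm mm -1661.2980344009316
toggle_tip []
guard_lip [(0.9, array([136.8, 312.7])), (0.59, array([320.3, 178.8])), (0.25, array([414.2, 241.6]))]
guard_hinge [(0.74, array([126.3, 355.5])), (0.69, array([315.6, 233.9])), (0.41, array([317.8, 178.8]))]
[[323.28544838 195.09655149]
 [323.21370544 217.31787012]
 [323.33734571 179.02211829]]
```

View pics/w7.png

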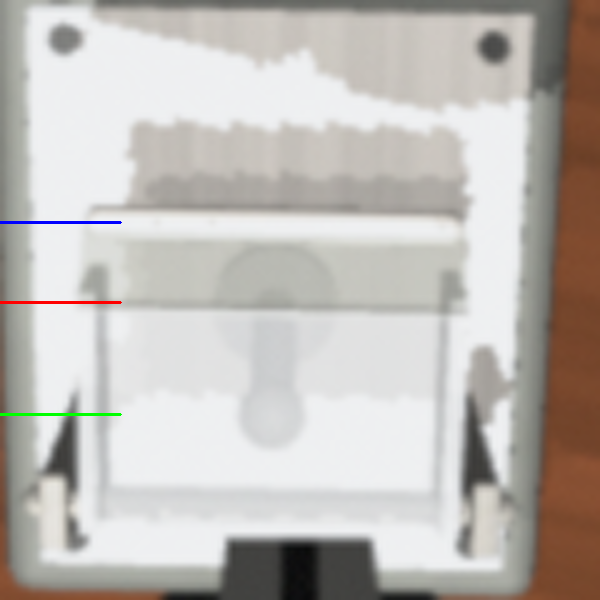

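The toggle ball (crop row 416) sits on the "on" mark (414), and the lip is at its shut position (226 vs 222). The arm is clear, so I'm handing in.

```bash
python3 -c "
from h import *
print(robot.finish_job())"
```

```text
the job is handed in; nothing more can be done
None
```

The tube heater is switched on: the guarded toggle is fully over towards the hinge, the guard has dropped shut over it, and the job was handed in at about 15 s with the arm clear. The first lift stuck and was redone with the tips lower, so the guard dropped shut once before the toggle was flipped.

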